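Twist the stuck paste cup out of its warmer

ROBOT

A 6-joint arm with a two-finger parallel gripper is mounted at the origin on the work surface. World frame = base frame: x ahead of the robot, y to its left, z up, the work surface at z = 0. Lengths are in m, angles in rad, forces in N, time in s.
With the tool pointing down it reaches from about 0.325 to 0.85 m from the base axis. Payload 4.4 kg.
Tool frame: the origin (TCP) lies at the very end of the fingers, on their centre line; the grasp point (between the pads) lies 19 mm behind it; z points along the fingers, x is the direction in which the jaws open and shut, and the axes are right-handed (so a half turn about z gives the same grasp; the last joint's range is limited). The gripper opens to 94 mm and grips with 3 to 60 N. Pads are 16 mm wide; open, the fingers measure 119 mm over their backs; the gripper's body (75 mm by 177 mm) begins 78 mm behind the grasp point.
Start: joints at [1.026, 0.207, 1.542, -0, 1.393, -0.15], TCP at [0.221, 0.531, 0.205] pointing down, gripper open.
Joint ranges: [-2.73, 2.73], [-0.86, 2.22], [0.23, 2.46], [-1.11, 4.25], [0.08, 2.63], [-2.82, 2.82]. Speed limits (rad/s): [2.79, 2.79, 3.14, 3.14, 3.14, 3.14].

INTERFACE

Orientations are given as a rotation vector (axis times angle).
In Python, from plant import r gives the robot as it stands. The module is installed in compiled form; this text tells all that it offers.
- The arm moves only by the tool jog_arm, never from a script. Its argument "targets" is a list of rows, each a list of 7 numbers: the opening in per cent of the stroke, from 0 (shut) to 100 (fully open), then the shift along the tool's x, y, z in mm, then the turn, a rotation vector about the tool's x, y, z in rad. In form: [[fingers, dx, dy, dz, ax, ay, az], ...]. A call has 1 to 20 rows; each row shifts and turns the commanded pose from where the row before left it, along the tool's axes as they then stand; what a row does not reach is not made up. A row lasts 1/8 s, in which the tool goes at most 62.5 mm and 10.7 degrees, less where a joint would pass 70% of its speed; a pose out of reach is approached as far as the arm can. A call with a gripper value outside its range is refused whole. The fingers move at their own pace and stop on an object; "newtons" is the grip in N (left out, the last holds). Time passes only in rows, so rows that do not move let the fingers close. It gives the time, the measured TCP pose, the force and the opening at its end, in the units of the state.
- r.get_state(): the state, without advancing time (a new reading comes with each control period).
- r.camera(name): name is "scene" or "top"; returns a dict with "pixels" (384x512x3 uint8, blue, green, red), "range_z" (384x512 float32, m along the optical axis (not along the pixel's ray), 0 where there is no reading), "fx", "fy", "cx", "cy" (pixels), "D" ([k1, k2, p1, p2, k3] as OpenCV has them; the pictures are not rectified), "R" (3x3) and "t" (3): a world point X has camera coordinates R X + t. Camera axes: x right, y down, z forward; pixel columns grow to the right and rows downward; lengths in m; the calibration is good to about 2 mm. A picture is of the moment at which its call begins.
- r.hand_in(): hands the job in, once; it reports no verdict.
The state is a dict: "time_s": time; "joints": joint angles; "qvel": joint speeds; "effort": joint torques, N m; "ee_pos": TCP position; "eef_rot": TCP orientation; "ft_force": force on the tool from outside, world axes, zero at the start; "torque": the same for the moment, N m; "gripper_width": finger opening in m.
Only numpy, scipy, OpenCV 4.12 (cv2) and the standard library are available. Lean on these libraries where they do the work, as an engineer would, in place of code of your own. Each camera call takes 0.05 s, during which the arm holds its last target.

TASK

The paste cup has stuck in the rubber seal of the warmer's jacket pot. Swing the hinged hold-down bar right up and back out of the way, then work the cup out by turning it as you pull, so that the jacket pot stays down in its heater base and is never lifted out of it. Set the cup gently down, upright and wholly on the round cork mat, and leave the jars, the bottle and the brushes standing or lying where they are.

Things in the scene. Friction and masses are not known exactly. Their poses are not given: they have to be found in the camera images.
- warmer: Heater base, fixed to the bench: grey box, top 34 mm high, from x = -85 to 115 and y = -75 to 75 mm. Origin on the bench below the pot's axis; x runs from the front (dial, sticks out 12 mm) to the hinge bracket, z up. A notched collar 12 mm high, outer radius 53, stands on it round the pot's foot. The hinge cheeks stand at x = 76 to 94, y within 16 mm, up to 160 mm above the bench.
- seat (a point): Point on the base's top face (34 mm above the bench) in the middle of the collar, where the underside of the jacket pot rests. Axes as the base.
- hold_bar (a joint): Hold-down bar, flat steel 14 wide, 5 thick, hinged at the rear of the base; at 0 rad it lies across the middle of the cup's mouth, 2.5 mm above the rim. Grows as it swings up and back: 1.57 upright, 2.1 at its stop. Starts at 0 to 0.15. The hinge is stiff: the bar stays at whatever angle it is left; 1.5 to 2.5 N at the knob moves it.
- bar_knob (a point): Centre of the black ball knob, 24 mm across, at the free end of the bar, 153 mm from the hinge line. The bar starts 6 mm from this point towards the hinge.
- bar_hinge (a point): Middle of the hinge line of the bar, 85 mm behind the cup's axis and 147 mm above the bench. Axes as the base: the hinge line runs along its y.
- jacket_pot: Outer pot, stainless steel, 90 mm outside diameter, 78 mm high, 0.87 kg, standing loose in the collar of the base. Two lugs at its foot (16 mm wide, reaching 62 mm from the axis along its y) sit in notches of the collar: it can hardly turn (2 degrees) but can be lifted straight out. Origin at the centre of its underside, z up.
- pot_mouth (a point): Centre of the jacket pot's mouth at rim height. The black seal in it (2 mm proud) grips the cup's wide part with 11 to 20 N of friction. Pulled straight, the cup takes the pot along. Turned while pulled (about 3 mm of sliding round per mm of rise, e.g. 1.3 rad in the first 14 mm), the friction goes into the turning (up to 0.65 N m) and the pot stays. After 14 mm of rise the cup is free.
- cup_center (a point): Centre, half-way up, of the paste cup: empty stainless steel cup 104 mm high, open top, 60 mm outside diameter over its upper 46 mm, 53 mm below that down to the foot, wall 2.5 mm, 0.15 kg. z is its axis: rim 52 mm above this point, foot 52 mm below. At the start it stands on the floor of the jacket pot with its rim 30 mm above the pot's rim.
- cork_mat: Round cork mat, 100 mm across and 5 mm thick, fixed to the bench. Origin at the centre of its underside, on the bench.
- brush_jar: White jar of brushes, 68 mm across and 95 mm high; the brushes lean out to 30 mm from the axis and reach 195 mm above the bench. Origin at the centre of its underside. To be left alone.
- amber_bottle: Amber glass bottle with black cap, 42 mm across, 105 mm high. Origin at the centre of its underside. To be left alone.
- white_jar: White plastic jar with orange lid, 54 mm across, 75 mm high. Origin at the centre of its underside. To be left alone.
- flat_brush: Wide flat brush lying on the bench, 175 mm long along its x, 46 mm wide, 18 mm high. Origin on the bench under its middle. To be left alone.

How it is judged:
By the outcome, as a careful person would: the job done as asked, in the order asked, and still so for the second after the job is handed in, with the robot touching nothing.
It also fails if it takes over 72 s, if anything falls off the work surface, if the arm or the gripper's body presses on something with over 40 N, if the wrist force passes 120 N, or if a joint passes its speed limit or range.

## Working session

There is one attempt and no reset: what is moved stays moved. The work goes in short steps, Python scripts to look and compute and a tool call to move; the robot and the scene stay as the last step left them, time stands still between calls to the robot, and variables do not carry over. Pictures are saved under pics/ and viewed, and the job is handed in when it is done.

Besides the shell and the picture viewer there is one more tool, called after "Emit:" by a JSON object that holds its "name" and its "arguments". jog_arm: Moves the arm, as the interface text tells. Its arguments: {"type":"object","properties":{"targets":{"type":"array","items":{"type":"array","items":{"type":"number"}}},"newtons":{"type":"number"}},"required":["targets"]}

```bash
mkdir -p pics; cat > h.py <<'E'
import numpy as np, cv2
from plant import r
def snap(n,f):
    c=r.camera(n); cv2.imwrite('pics/'+f+'.png',c['pixels']); np.savez('pics/'+f+'.npz',**c); return c
def load(f): return dict(np.load('pics/'+f+'.npz'))
def K(c): return np.array([[c['fx'],0,c['cx']],[0,c['fy'],c['cy']],[0,0,1]],float)
def world(c):
    h,w=c['range_z'].shape
    u,v=np.meshgrid(np.arange(w),np.arange(h))
    p=cv2.undistortPoints(np.stack([u,v],-1).reshape(-1,1,2).astype(np.float64),K(c),c['D']).reshape(h,w,2)
    z=c['range_z'][...,None]
    return (np.concatenate([p*z,z],-1)-c['t'])@c['R']
def proj(c,X):
    return cv2.projectPoints(np.array(X,float).reshape(-1,3),cv2.Rodrigues(c['R'])[0],np.array(c['t']),K(c),c['D'])[0].reshape(-1,2)
E
python3 - <<'E'
from h import *
for n in('scene','top'):
    c=snap(n,n+'0'); print(n,c['fx'],-c['R'].T@c['t'],c['R'][2])
s=r.get_state();print(s)
E
```

```text
scene 426.86042583198576 [1.35030439 0.05473688 0.75713334] [-0.78438156 -0.06563397 -0.61679635]
top 383.0166980705287 [ 0.4241329  -0.01951573  0.9389198 ] [ 0.13846993  0.00895659 -0.99032614]
{'time_s': 0.1, 'joints': array([ 1.02647179e+00,  2.07322184e-01,  1.54278031e+00, -3.24837812e-06,
        1.39348396e+00, -1.50494130e-01]), 'qvel': array([ 0.00057028, -0.00333718, -0.00181824,  0.00032976,  0.00079776,
        0.00141647]), 'effort': array([-1.65918475e-03, -3.71867967e+01, -2.82294953e+01,  6.99261809e-02,
        3.11532151e-02, -1.21478166e-05]), 'ee_pos': array([0.22028002, 0.53036318, 0.20442866]), 'eef_rot': array([ 2.61241836,  1.74342653, -0.00283334]), 'ft_force': array([-0.17146291, -0.0328611 , -0.24780166]), 'torque': array([-0.02810775, -0.01160333,  0.02397664]), 'gripper_width': 0.09429608361012322}
```

View pics/scene0.png

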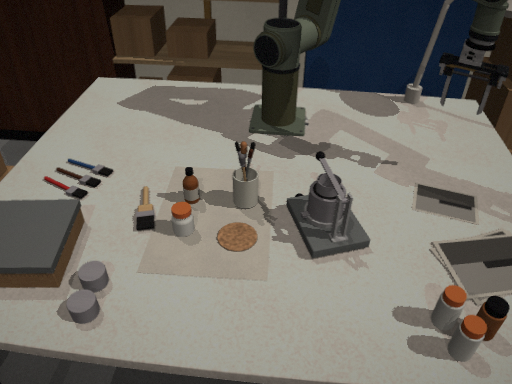

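View pics/top0.png

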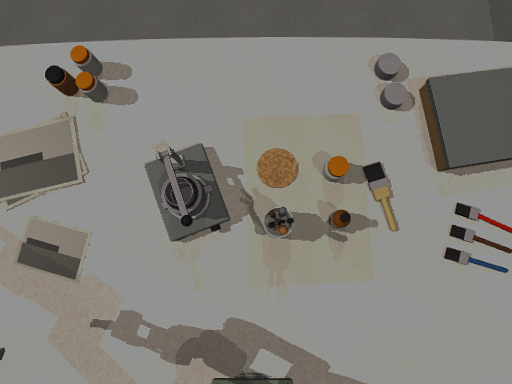

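```bash
python3 - <<'E'
from h import *
c=load('top0')
cv2.imwrite('pics/t0a.png',cv2.resize(c['pixels'][130:250,130:260],None,fx=6,fy=5.0,interpolation=cv2.INTER_CUBIC)[:600,:800])
c2=load('scene0')
cv2.imwrite('pics/s0a.png',cv2.resize(c2['pixels'][130:260,270:380],None,fx=4.6,fy=4.6,interpolation=cv2.INTER_CUBIC))
W=world(c);W2=world(c2)
for n,(u,v) in dict(knob=(187,220),hinge=(173,160),cork=(277,168),wj=(338,167),ab=(341,219),bj=(279,222)).items(): print(n,W[v,u])
for n,(u,v) in dict(knob=(321,157),cork=(237,237),wj=(181,211)).items(): print(n,W2[v,u])
# base-top plane points
m=(abs(W[...,2]-.034)<.004)&(W[...,1]>0.05)&(W[...,1]<.4)&(W[...,0]>.3)&(W[...,0]<.7)
P=W[m];print(m.sum());q=cv2.minAreaRect((P[:,:2]*1000).astype(np.float32));print(q)
# cork fit
px=c['pixels'].astype(int)
m=(W[...,2]<.02)&(px[...,2]-px[...,0]>50);m[:, :250]=0;m[:,305:]=0;m[:140]=0;m[196:]=0
v,u=np.nonzero(m)
k,b=0,0
print('cork',W[m].mean(0),cv2.minEnclosingCircle((W[m][:,:2]*1000).astype(np.float32)))
m=(W[...,2]>.08)&(W[...,2]<.2)&(W[...,1]>0.08)
for i in np.argwhere(m)[::12]: print(i[::-1],W[i[0],i[1]].round(3),end=';')
E
```

```text
knob [0.46154958 0.12530383 0.17757821]
hinge [0.61273214 0.18894732 0.03862419]
cork [ 0.59780628 -0.06288647  0.00632171]
wj [ 0.5862527  -0.19936324  0.0782698 ]
ab [ 0.46596774 -0.19626166  0.107082  ]
bj [ 0.46025948 -0.06136063  0.10642897]
knob [0.4704664  0.12936788 0.17118799]
cork [ 0.60076471 -0.06317395  0.00275891]
wj [ 0.59998345 -0.19851259  0.07413745]
2939
((532.2052001953125, 155.16600036621094), (213.6636505126953, 151.46731567382812), 20.762577056884766)
cork [ 0.59906231 -0.06246704  0.00621281] ((599.8803100585938, -62.098392486572266), 49.955718994140625)
[79 45] [0.892 0.421 0.093];[77 47] [0.886 0.425 0.094];[76 48] [0.883 0.427 0.095];[73 49] [0.881 0.435 0.093];[85 49] [0.88  0.404 0.094];[81 50] [0.876 0.413 0.096];[76 51] [0.876 0.428 0.092];[88 51] [0.879 0.4   0.085];[81 52] [0.871 0.412 0.096];[74 53] [0.87  0.431 0.094];[86 53] [0.868 0.4   0.095];[81 54] [0.866 0.413 0.095];[75 55] [0.864 0.428 0.095];[87 55] [0.865 0.399 0.09 ];[79 56] [0.862 0.418 0.094];[73 57] [0.859 0.432 0.095];[85 57] [0.859 0.403 0.093];[79 58] [0.855 0.416 0.096];[74 59] [0.
[... 4975 characters left out ...]
25 0.113];[172 208] [0.491 0.171 0.113];[184 208] [0.486 0.134 0.167];[196 208] [0.491 0.12  0.103];[177 209] [0.489 0.16  0.113];[189 209] [0.489 0.134 0.113];[173 210] [0.486 0.168 0.114];[185 210] [0.482 0.132 0.168];[171 211] [0.484 0.173 0.113];[183 211] [0.48  0.136 0.168];[195 211] [0.486 0.126 0.082];[184 212] [0.478 0.134 0.168];[178 213] [0.48  0.158 0.113];[190 213] [0.482 0.136 0.088];[182 215] [0.472 0.137 0.168];[187 216] [0.47  0.126 0.174];[190 217] [0.468 0.12  0.173];[191 218] [0.466 0.118 0.172];[192 219] [0.464 0.116 0.171];[192 220] [0.462 0.116 0.171];[192 221] [0.46  0.116 0.172];[192 222] [0.458 0.116 0.171];[182 224] [0.454 0.136 0.173];[185 225] [0.452 0.129 0.176];
```

View pics/t0a.png

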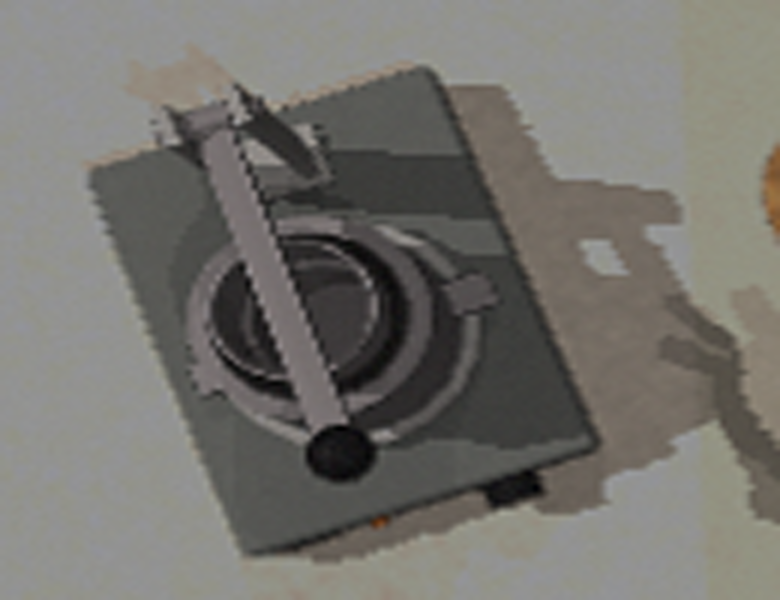

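View pics/s0a.png

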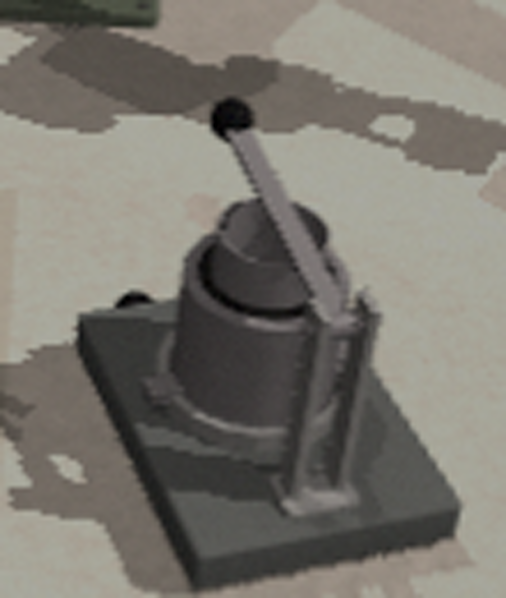

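```bash
cat >> h.py <<'E'
from scipy.optimize import least_squares
def circ(P,R,p0,n=6):
    P=P[:,:2]
    for _ in range(n):
        s=least_squares(lambda c:np.hypot(*(P-c).T)-R,p0,loss='soft_l1',f_scale=.002); p0=s.x
    return p0,np.sqrt(np.mean(s.fun**2)),len(P)
E
python3 - <<'E'
from h import *
for n in('top0','scene0'):
    c=load(n);W=world(c)
    near=np.hypot(W[...,0]-.525,W[...,1]-.152)
    for lo,hi,Rm in((.108,.118,.0415),(.139,.1455,.029)):
        P=W[(W[...,2]>lo)&(W[...,2]<hi)&(near<.055)]
        print(n,lo,circ(P,Rm,[.525,.152]))
    P=W[(W[...,2]>.055)&(W[...,2]<.1)&(near<.052)]
    print('wall',circ(P,.045,[.525,.152]))
    P=W[(abs(W[...,2]-.034)<.004)&(W[...,1]>0.05)&(W[...,1]<.3)&(W[...,0]>.4)&(W[...,0]<.66)]
    print(cv2.minAreaRect((P[:,:2]*1000).astype(np.float32)),P[:,2].mean())
    # knob
    px=c['pixels'].astype(int).sum(-1)
    m=(W[...,2]>.145)&(W[...,2]<.2)&(np.hypot(W[...,0]-.464,W[...,1]-.128)<.03)&(px<120)
    P=W[m]; 
    s=least_squares(lambda q:np.linalg.norm(P-q,axis=1)-.012,[.464,.128,.165],loss='soft_l1',f_scale=.002);print('knob',s.x,m.sum())
    # bar dir
    m=(W[...,2]>.146)&(W[...,2]<.18)&(near<.06)
    P=W[m]; P=P[:,:2]; d=np.linalg.svd(P-P.mean(0))[2][0];print('bar',np.degrees(np.arctan2(d[1],d[0])),P.mean(0))
E
```

```text
top0 0.108 (array([0.52410396, 0.1530353 ]), np.float64(0.00529769634428565), 588)
top0 0.139 (array([0.52335251, 0.15154186]), np.float64(0.0006871615152071785), 76)
wall (array([0.50487522, 0.14538782]), np.float64(0.011299974339340341), 227)
((532.2052001953125, 155.16600036621094), (213.6636505126953, 151.46731567382812), 20.762577056884766) 0.035021392701630794
knob [0.46137626 0.1281514  0.16844361] 106
bar -159.137984387192 [0.52406321 0.15160235]
scene0 0.108 (array([0.52250563, 0.15295248]), np.float64(0.007202492077515767), 312)
scene0 0.139 (array([0.52402353, 0.15024859]), np.float64(0.0015831275912795058), 74)
wall (array([0.52223854, 0.15130704]), np.float64(0.0014341758877206851), 401)
((533.7245483398438, 154.42111206054688), (214.97317504882812, 149.59329223632812), 20.661794662475586) 0.034296757994112755
knob [0.46042995 0.12874858 0.16789985] 49
bar 19.65617834807922 [0.52369712 0.15047881]
```

```bash
cat >> h.py <<'E'
from scipy.spatial.transform import Rotation as Ro
def st():
    s=r.get_state();R=Ro.from_rotvec(s['eef_rot']).as_matrix()
    print('t',s['time_s'],'q',s['joints'].round(3),'p',(s['ee_pos']*1000).round(1),'w',round(s['gripper_width']*1000,1),'F',s['ft_force'].round(1),'M',s['torque'].round(2))
    print('yaw x',round(np.arctan2(R[1,0],R[0,0]),4),'x',R[:,0].round(3),'y',R[:,1].round(3),'z',R[:,2].round(3)); return s,R
def to(p,yaw=None):  # shift mm in present tool axes to TCP world p (m), and turn to yaw after
    s,R=st(); print('shift',(R.T@(np.array(p)-s['ee_pos'])*1000).round(1))
    if yaw is not None:
        T=np.array([[np.cos(yaw),np.sin(yaw),0],[np.sin(yaw),-np.cos(yaw),0],[0,0,-1]]).T
        T=np.stack([[np.cos(yaw),np.sin(yaw),0],[np.sin(yaw),-np.cos(yaw),0],[0,0,-1]],1)
        print('turn',Ro.from_matrix(R.T@T).as_rotvec().round(4))
E
python3 - <<'E'
from h import *
to([.461,.1284,.168-.019+.06],.361+np.pi/2)
to([.461,.1284,.168-.019+.06],.361-np.pi/2)
E
```

```text
t 0.1 q [ 1.026  0.207  1.543 -0.     1.393 -0.15 ] p [220.3 530.4 204.4] w 94.3 F [-0.2 -0.  -0.2] M [-0.03 -0.01  0.02]
yaw x 1.177 x [ 0.384  0.923 -0.002] y [ 0.923 -0.384 -0.   ] z [-0.001 -0.002 -1.   ]
shift [-278.8  376.5   -4.1]
turn [-0.001   0.0018 -0.7548]
t 0.1 q [ 1.026  0.207  1.543 -0.     1.393 -0.15 ] p [220.3 530.4 204.4] w 94.3 F [-0.2 -0.  -0.2] M [-0.03 -0.01  0.02]
yaw x 1.177 x [ 0.384  0.923 -0.002] y [ 0.923 -0.384 -0.   ] z [-0.001 -0.002 -1.   ]
shift [-278.8  376.5   -4.1]
turn [2.2000e-03 1.3000e-03 2.3868e+00]
```

Emit:
{"name": "jog_arm", "arguments": {"targets": [[60, -23.2, 31.4, 0, 0, 0, 0], [60, -23.2, 31.4, 0, 0, 0, 0], [60, -23.2, 31.4, 0, 0, 0, 0], [60, -23.2, 31.4, 0, 0, 0, 0], [60, -23.2, 31.4, 0, 0, 0, 0], [60, -23.2, 31.4, 0, 0, 0, 0], [60, -23.2, 31.4, 0, 0, 0, 0], [60, -23.2, 31.4, 0, 0, 0, 0], [60, -23.2, 31.4, 0, 0, 0, 0], [60, -23.2, 31.4, 0, 0, 0, 0], [60, -23.2, 31.4, 0, 0, 0, 0], [60, -23.2, 31.4, 0, 0, 0, 0], [60, 0, 0, 0, 0, 0, -0.151], [60, 0, 0, 0, 0, 0, -0.151], [60, 0, 0, 0, 0, 0, -0.151], [60, 0, 0, 0, 0, 0, -0.151], [60, 0, 0, 0, 0, 0, -0.151], [60, 0, 0, 0, 0, 0, 0]], "newtons": 15}}

```text
time_s: 2.35
ee_pos: [0.4614, 0.1293, 0.205]
eef_rot: [-1.788, -2.582, 0.001]
ft_force: [-0.3, 0.9, 0.1]
gripper_width: 0.0565
```

```bash
python3 - <<'E'
from h import *
to([.461,.1284,.149],.361+np.pi/2)
E
```

```text
t 2.35 q [ 9.200e-02  1.000e-03  1.768e+00  0.000e+00  1.373e+00 -1.838e+00] p [461.4 129.3 205. ] w 56.5 F [-0.3  0.9  0.1] M [0.07 0.03 0.04]
yaw x 1.9301 x [-0.352  0.936  0.   ] y [ 0.936  0.352 -0.001] z [-0.001 -0.    -1.   ]
shift [-0.7 -0.6 56. ]
turn [-0.001  -0.0003 -0.0017]
```

Emit:
{"name": "jog_arm", "arguments": {"targets": [[60, -0.7, -0.6, 14, 0, 0, 0], [60, 0, 0, 14, 0, 0, 0], [60, 0, 0, 14, 0, 0, 0], [60, 0, 0, 14, 0, 0, 0], [60, 0, 0, 0, 0, 0, 0], [15, 0, 0, 0, 0, 0, 0], [15, 0, 0, 0, 0, 0, 0], [15, 0, 0, 0, 0, 0, 0], [15, 0, 0, 0, 0, 0, 0], [15, 0, 0, 0, 0, 0, 0]], "newtons": 12}}

```text
time_s: 3.6
ee_pos: [0.462, 0.128, 0.1499]
eef_rot: [1.785, 2.583, -0.0]
ft_force: [1.5, -2.9, 1.0]
gripper_width: 0.023
```

```bash
python3 - <<'E'
from h import *
st()
c=snap('scene','s1');cv2.imwrite('pics/s1a.png',cv2.resize(c['pixels'][60:260,230:400],None,fx=3,fy=3,interpolation=cv2.INTER_CUBIC))
hz=np.array([.6028,.1813]);ex=np.array([.9354,.3535])
P=r.get_state()['ee_pos'];y0=(P[:2]-hz)@ex;z0=P[2]+.019-.147;th0=np.arctan2(z0,-y0);print(y0,z0,th0,np.hypot(y0,z0))
th=np.linspace(.14,2.06,19);d=np.diff(np.stack([-.153*np.cos(th),-.153*np.sin(th)],1),axis=0)*1000
print(d.round(1).tolist())
E
```

```text
t 3.6 q [ 9.000e-02  5.700e-02  1.831e+00 -1.000e-03  1.252e+00 -1.841e+00] p [462.  128.  149.9] w 23.0 F [ 1.5 -2.9  1. ] M [-0.35 -0.13 -0.03]
yaw x 1.932 x [-0.353  0.935 -0.001] y [0.935 0.353 0.001] z [ 0.001 -0.001 -1.   ]
-0.15058830176708024 0.02180368808434313 0.14379079110693813 0.15215859306385737
[[3.1, -16.0], [4.8, -15.6], [6.5, -15.0], [8.0, -14.2], [9.5, -13.3], [10.8, -12.2], [12.1, -11.0], [13.2, -9.6], [14.1, -8.2], [14.9, -6.6], [15.5, -5.0], [16.0, -3.3], [16.2, -1.6], [16.3, 0.2], [16.2, 1.9], [15.9, 3.6], [15.4, 5.3], [14.8, 6.9]]
```

View pics/s1a.png

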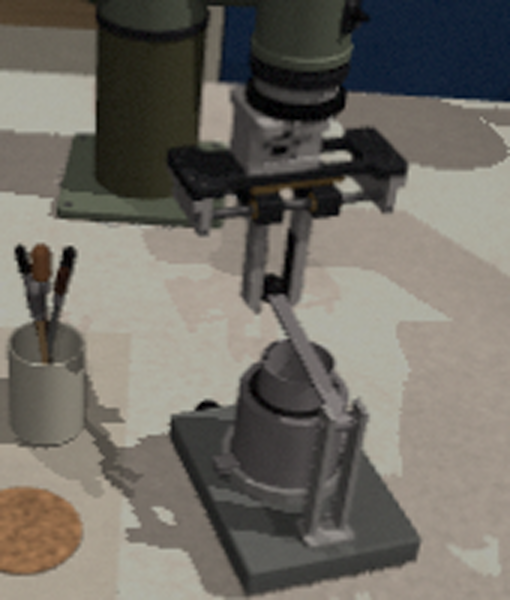

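Emit:
{"name": "jog_arm", "arguments": {"targets": [[15, 0, 3.1, -16.0, 0, 0, 0], [15, 0, 4.8, -15.6, 0, 0, 0], [15, 0, 6.5, -15.0, 0, 0, 0], [15, 0, 8.0, -14.2, 0, 0, 0], [15, 0, 9.5, -13.3, 0, 0, 0], [15, 0, 10.8, -12.2, 0, 0, 0]]}}

```text
time_s: 4.4
ee_pos: [0.5015, 0.143, 0.2367]
eef_rot: [1.786, 2.584, -0.003]
ft_force: [0.9, -3.6, -2.9]
gripper_width: 0.0232
```

```bash
cat >> h.py <<'E'
def arc():
    st();hz=np.array([.6028,.1813]);ex=np.array([.9354,.3535])
    P=r.get_state()['ee_pos'];y0=(P[:2]-hz)@ex;z0=P[2]+.019-.147;print('th',np.arctan2(z0,-y0),np.hypot(y0,z0))
E
python3 - <<'E'
from h import *
arc()
E
```

```text
t 4.4 q [ 1.130e-01  6.900e-02  1.631e+00 -1.000e-03  1.442e+00 -1.819e+00] p [501.5 143.  236.7] w 23.2 F [ 0.9 -3.6 -2.9] M [-0.83 -0.2   0.02]
yaw x 1.9318 x [-0.353  0.936 -0.001] y [ 0.936  0.353 -0.001] z [-0.001 -0.002 -1.   ]
th 0.7874385588932404 0.15346209201683186
```

Emit:
{"name": "jog_arm", "arguments": {"targets": [[15, 0, 12.1, -11.0, 0, 0, 0], [15, 0, 13.2, -9.6, 0, 0, 0], [15, 0, 14.1, -8.2, 0, 0, 0], [15, 0, 14.9, -6.6, 0, 0, 0], [15, 0, 15.5, -5.0, 0, 0, 0], [15, 0, 16.0, -3.3, 0, 0, 0], [15, 0, 16.2, -1.6, 0, 0, 0], [15, 0, 16.3, 0.2, 0, 0, 0]]}}

```text
time_s: 5.4
ee_pos: [0.6132, 0.1854, 0.2836]
eef_rot: [1.785, 2.583, 0.002]
ft_force: [-0.7, -4.9, 3.3]
gripper_width: 0.0224
```

```bash
python3 - <<'E'
from h import *
arc()
c=snap('scene','s2');cv2.imwrite('pics/s2a.png',cv2.resize(c['pixels'][60:260,230:400],None,fx=3,fy=3,interpolation=cv2.INTER_CUBIC))
E
```

```text
t 5.4 q [ 1.590e-01  2.990e-01  1.268e+00 -1.000e-03  1.573e+00 -1.773e+00] p [613.2 185.4 283.6] w 22.4 F [-0.7 -4.9  3.3] M [-0.74  0.14  0.02]
yaw x 1.9318 x [-0.353  0.936 -0.001] y [0.936 0.353 0.002] z [ 0.002 -0.    -1.   ]
th 1.6422984590749787 0.15599416892771953
```

View pics/s2a.png

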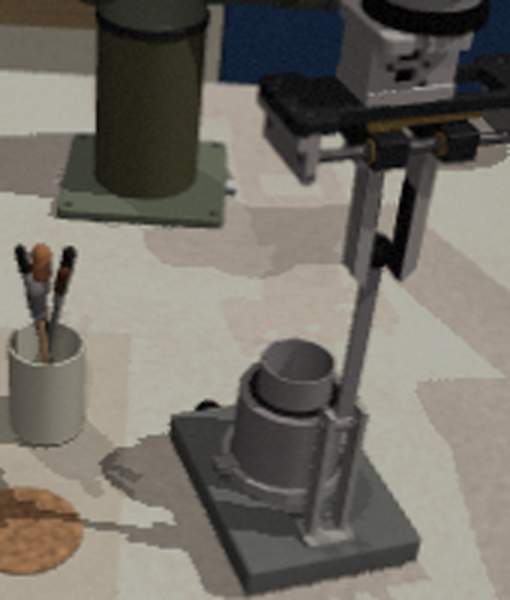

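Emit:
{"name": "jog_arm", "arguments": {"targets": [[15, -0.3, 16.2, 2.3, 0, 0, 0], [15, -0.3, 15.9, 4.0, 0, 0, 0], [15, 0, 15.4, 5.6, 0, 0, 0], [15, 0, 13.5, 6.6, 0, 0, 0], [15, 0, 0, 0, 0, 0, 0]]}}

```text
time_s: 6.08
ee_pos: [0.6734, 0.2082, 0.2666]
eef_rot: [1.782, 2.58, 0.015]
ft_force: [5.5, -0.2, 5.3]
gripper_width: 0.0198
```

```bash
python3 - <<'E'
from h import *
arc()
E
```

```text
t 6.075 q [ 0.176  0.442  1.112  0.002  1.577 -1.756] p [673.4 208.2 266.6] w 19.8 F [ 5.5 -0.2  5.3] M [-0.01 -0.86  0.07]
yaw x 1.9326 x [-0.354  0.935 -0.   ] y [0.935 0.354 0.011] z [ 0.011  0.004 -1.   ]
th 2.069739861861436 0.15787640063988714
```

Emit:
{"name": "jog_arm", "arguments": {"targets": [[60, 0, 0, 0, 0, 0, 0], [60, 0, 0, 0, 0, 0, 0], [60, 0, 0, -15, 0, 0, 0], [60, 0, 0, -25, 0, 0, 0], [80, 0, 0, -15, 0, 0, 0], [80, 0, 0, 0, 0, 0, 0]]}}

```text
time_s: 6.82
ee_pos: [0.6701, 0.2067, 0.3198]
eef_rot: [1.785, 2.582, 0.005]
ft_force: [0.5, 0.8, 0.5]
gripper_width: 0.0726
```

```bash
python3 - <<'E'
from h import *
st()
c=snap('scene','s3');cv2.imwrite('pics/s3a.png',cv2.resize(c['pixels'][60:260,230:400],None,fx=3,fy=3,interpolation=cv2.INTER_CUBIC))
W=world(c)
near=np.hypot(W[...,0]-.525,W[...,1]-.152)
P=W[(W[...,2]>.055)&(W[...,2]<.1)&(near<.052)]
print('wall',circ(P,.045,[.525,.152]))
P=W[(W[...,2]>.139)&(W[...,2]<.1455)&(near<.055)]
print(circ(P,.029,[.525,.152]))
px=c['pixels'].astype(int).sum(-1)
# knob: dark points near expected
q=np.array([.674,.208,.28])
m=(np.linalg.norm(W-q,axis=-1)<.03)&(px<150);print(m.sum(),W[m].mean(0))
# bar points
e=np.array([.9354,.3535]);D=W[...,:2]-np.array([.6028,.1813]);a=D@e;b=D@np.array([-e[1],e[0]])
m=(W[...,2]>.18)&(W[...,2]<.26)&(a>0)&(a<.1)&(abs(b)<.015)
print(m.sum(),np.pi-np.arctan2(W[m][:,2]-.147,a[m]).mean() if m.sum() else 0)
E
```

```text
t 6.825 q [ 0.176  0.425  1.03   0.     1.683 -1.756] p [670.1 206.7 319.8] w 72.6 F [0.5 0.8 0.5] M [-0.01 -0.    0.  ]
yaw x 1.9321 x [-0.354  0.935 -0.   ] y [0.935 0.354 0.004] z [ 0.004  0.001 -1.   ]
wall (array([0.52231947, 0.15124355]), np.float64(0.0013093806937364988), 399)
(array([0.52359109, 0.1500466 ]), np.float64(0.001408569119621892), 83)
120 [0.66648853 0.20125642 0.28963472]
141 2.00144188578631
```

View pics/s3a.png

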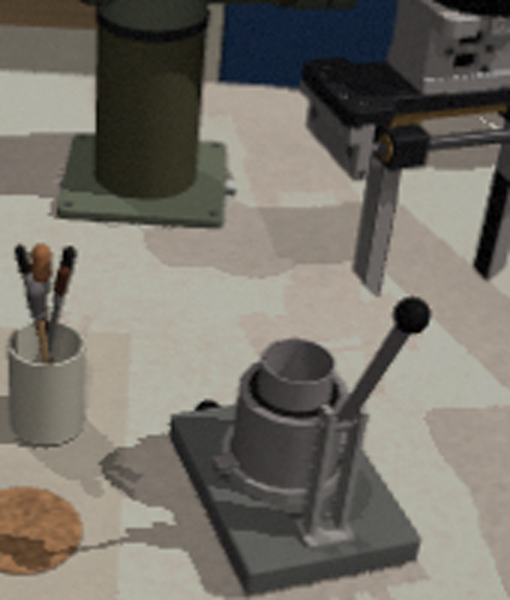

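```bash
python3 - <<'E'
from h import *
to([.5232,.1511,.220],2.58)
E
```

```text
t 6.875 q [ 0.176  0.426  1.032  0.     1.683 -1.756] p [669.5 206.5 318.1] w 74.2 F [-0.1  0.3  0.5] M [ 0.06  0.04 -0.06]
yaw x 1.9321 x [-0.353  0.935 -0.   ] y [0.935 0.353 0.001] z [ 0.001  0.    -1.   ]
shift [-1.000e-01 -1.566e+02  9.790e+01]
turn [ 1.200e-03  5.000e-04 -6.479e-01]
```

Emit:
{"name": "jog_arm", "arguments": {"targets": [[100, 0, -26.1, 0, 0, 0, 0], [100, 0, -26.1, 0, 0, 0, 0], [100, 0, -26.1, 0, 0, 0, 0], [100, 0, -26.1, 0, 0, 0, 0], [100, 0, -26.1, 0, 0, 0, 0], [100, 0, -26.1, 0, 0, 0, 0], [100, 0, 0, 20, 0, 0, -0.162], [100, 0, 0, 25, 0, 0, -0.162], [100, 0, 0, 25, 0, 0, -0.162], [100, 0, 0, 25, 0, 0, -0.162], [100, 0, 0, 20, 0, 0, 0], [100, 0, 0, 20, 0, 0, 0], [100, 0, 0, 10, 0, 0, 0], [100, 0, 0, 0, 0, 0, 0], [100, 0, 0, 0, 0, 0, 0]]}}

```text
time_s: 8.75
ee_pos: [0.5233, 0.1511, 0.173]
eef_rot: [0.87, 3.018, 0.001]
ft_force: [1.6, -0.4, 0.8]
gripper_width: 0.094
```

```bash
python3 - <<'E'
from h import *
to([.5232,.1511,.118],2.58)
c=snap('scene','s4');cv2.imwrite('pics/s4a.png',cv2.resize(c['pixels'][60:260,230:400],None,fx=3,fy=3,interpolation=cv2.INTER_CUBIC))
E
```

```text
t 8.75 q [ 0.122  0.171  1.653  0.     1.317 -2.458] p [523.3 151.1 173. ] w 94.0 F [ 1.6 -0.4  0.8] M [0.09 0.05 0.  ]
yaw x 2.58 x [-0.846  0.533 -0.001] y [0.533 0.846 0.001] z [ 0.001  0.    -1.   ]
shift [ 0.2 -0.1 55. ]
turn [0.0008 0.0009 0.    ]
```

View pics/s4a.png

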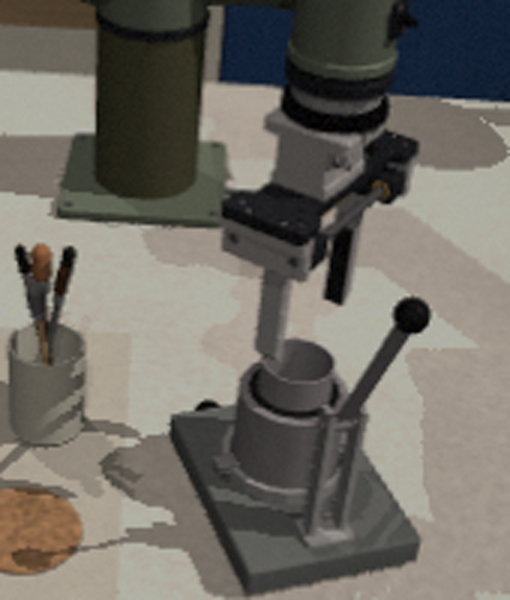

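Fingers straddle the cup; the bar is clear of the body. Descend and grip.

Emit:
{"name": "jog_arm", "arguments": {"targets": [[100, 0, 0, 20, 0, 0, 0], [100, 0, 0, 18, 0, 0, 0], [100, 0, 0, 12, 0, 0, 0], [100, 0, 0, 4.5, 0, 0, 0], [100, 0, 0, 0, 0, 0, 0], [70, 0, 0, 0, 0, 0, 0], [55, 0, 0, 0, 0, 0, 0], [50, 0, 0, 0, 0, 0, 0], [50, 0, 0, 0, 0, 0, 0], [50, 0, 0, 0, 0, 0, 0], [50, 0, 0, 0, 0, 0, 0]], "newtons": 55}}

```text
time_s: 10.18
ee_pos: [0.5234, 0.1508, 0.1181]
eef_rot: [0.87, 3.017, 0.0]
ft_force: [1.8, -1.1, 0.1]
gripper_width: 0.0592
```

```bash
python3 - <<'E'
from h import *
st()
c=snap('scene','s5');cv2.imwrite('pics/s5a.png',cv2.resize(c['pixels'][100:240,270:390],None,fx=4.2,fy=4.2,interpolation=cv2.INTER_CUBIC))
E
```

```text
t 10.175 q [ 0.122  0.231  1.704 -0.     1.206 -2.458] p [523.4 150.8 118.1] w 59.2 F [ 1.8 -1.1  0.1] M [-0.05 -0.2   0.03]
yaw x 2.58 x [-0.846  0.533 -0.001] y [0.533 0.846 0.   ] z [ 0.001 -0.    -1.   ]
```

View pics/s5a.png

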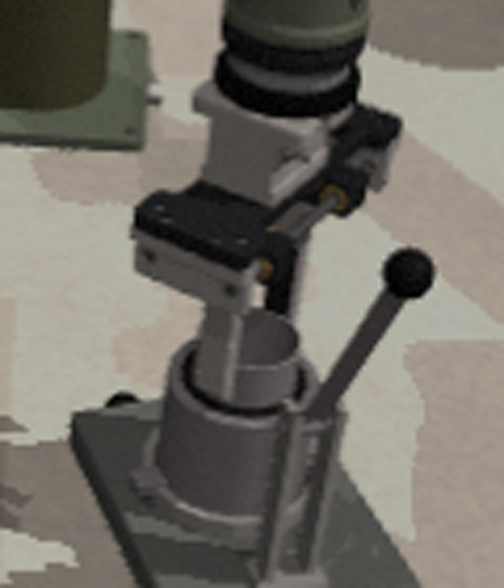

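Emit:
{"name": "jog_arm", "arguments": {"targets": [[50, 0, 0, 0, 0, 0, 0.08], [50, 0, 0, -0.5, 0, 0, 0.11], [50, 0, 0, -1, 0, 0, 0.11], [50, 0, 0, -1, 0, 0, 0.11], [50, 0, 0, -1, 0, 0, 0.11]]}}

```text
time_s: 10.85
ee_pos: [0.5223, 0.1506, 0.1198]
eef_rot: [-1.62, -2.691, 0.003]
ft_force: [3.6, -0.5, -6.7]
gripper_width: 0.0595
```

```bash
python3 - <<'E'
from h import *
st()
c=snap('scene','s6');cv2.imwrite('pics/s6a.png',cv2.resize(c['pixels'][100:240,270:390],None,fx=4.2,fy=4.2,interpolation=cv2.INTER_CUBIC))
E
```

```text
t 10.85 q [ 1.220e-01  2.280e-01  1.703e+00 -1.000e-03  1.212e+00 -1.936e+00] p [522.3 150.6 119.8] w 59.5 F [ 3.6 -0.5 -6.7] M [-0.01 -0.63  0.43]
yaw x 2.058 x [-0.468  0.884 -0.001] y [ 0.884  0.468 -0.002] z [-0.001 -0.001 -1.   ]
```

View pics/s6a.png

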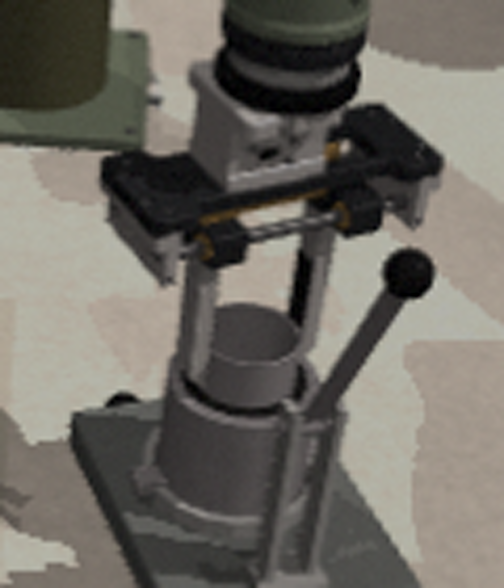

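Emit:
{"name": "jog_arm", "arguments": {"targets": [[50, 0, 0, 0, 0, 0, 0.12], [50, 0, 0, -0.8, 0, 0, 0.14], [50, 0, 0, -0.9, 0, 0, 0.14], [50, 0, 0, -0.9, 0, 0, 0.14], [50, 0, 0, -1, 0, 0, 0.14], [50, 0, 0, -1, 0, 0, 0.14], [50, 0, 0, -1, 0, 0, 0.14]]}}

```text
time_s: 11.78
ee_pos: [0.5222, 0.1514, 0.1255]
eef_rot: [-2.679, -1.639, 0.001]
ft_force: [3.1, 1.1, -7.1]
gripper_width: 0.0595
```

```bash
python3 - <<'E'
from h import *
st()
c=snap('scene','s7');cv2.imwrite('pics/s7a.png',cv2.resize(c['pixels'][100:240,270:390],None,fx=4.2,fy=4.2,interpolation=cv2.INTER_CUBIC))
E
```

```text
t 11.775 q [ 1.230e-01  2.210e-01  1.698e+00  1.000e-03  1.223e+00 -9.760e-01] p [522.2 151.4 125.5] w 59.5 F [ 3.1  1.1 -7.1] M [ 0.15 -0.68  0.56]
yaw x 1.0983 x [ 0.455  0.89  -0.   ] y [ 0.89  -0.455 -0.002] z [-0.001  0.001 -1.   ]
```

View pics/s7a.png

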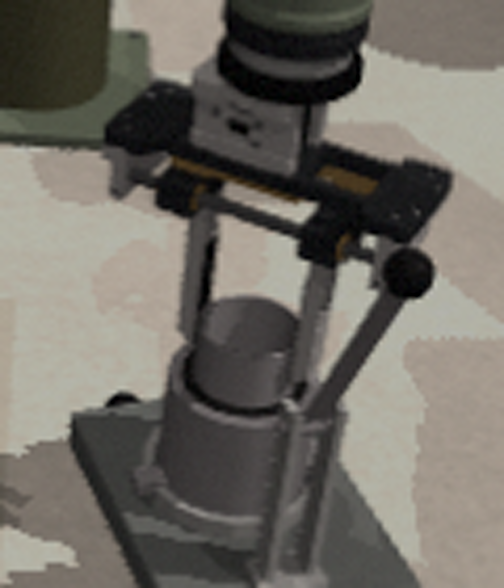

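Emit:
{"name": "jog_arm", "arguments": {"targets": [[50, 0, 0, 0, 0, 0, 0.12], [50, 0, 0, -0.9, 0, 0, 0.14], [50, 0, 0, -1, 0, 0, 0.14], [50, 0, 0, -1, 0, 0, 0.14], [50, 0, 0, -1, 0, 0, 0.14], [50, 0, 0, -1, 0, 0, 0.14], [50, 0, 0, -1, 0, 0, 0.14], [50, 0, 0, -1, 0, 0, 0.14], [50, 0, 0, -1, 0, 0, 0.14], [50, 0, 0, -1, 0, 0, 0.14]]}}

```text
time_s: 13.08
ee_pos: [0.522, 0.1511, 0.1356]
eef_rot: [3.11, -0.441, -0.003]
ft_force: [-0.6, 0.3, -2.5]
gripper_width: 0.0592
```

```bash
python3 - <<'E'
from h import *
st()
c=snap('scene','s8');cv2.imwrite('pics/s8a.png',cv2.resize(c['pixels'][100:240,270:390],None,fx=4.2,fy=4.2,interpolation=cv2.INTER_CUBIC))
E
```

```text
t 13.075 q [0.122 0.21  1.69  0.    1.244 0.404] p [522.  151.1 135.6] w 59.2 F [-0.6  0.3 -2.5] M [-0.07  0.1  -0.02]
yaw x -0.2817 x [ 0.961 -0.278 -0.002] y [-0.278 -0.961  0.   ] z [-0.002  0.    -1.   ]
```

View pics/s8a.png

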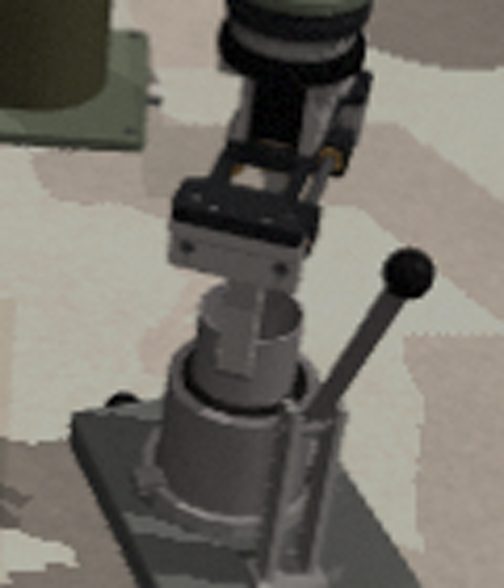

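Emit:
{"name": "jog_arm", "arguments": {"targets": [[50, 0, 0, -2, 0, 0, 0.08], [50, 0, 0, -3, 0, 0, 0.08], [50, 0, 0, -5, 0, 0, 0], [50, 0, 0, -8, 0, 0, 0], [50, 0, 0, -12, 0, 0, 0], [50, 0, 0, -15, 0, 0, 0], [50, 0, 0, -15, 0, 0, 0], [50, 0, 0, -15, 0, 0, 0], [50, 0, 0, -15, 0, 0, 0], [50, 0, 0, -10, 0, 0, 0], [50, 0, 0, 0, 0, 0, 0], [50, 0, 0, 0, 0, 0, 0]]}}

```text
time_s: 14.62
ee_pos: [0.5224, 0.1509, 0.2352]
eef_rot: [3.065, -0.685, -0.002]
ft_force: [-0.3, -0.7, -2.0]
gripper_width: 0.0594
```

```bash
python3 - <<'E'
from h import *
s,R=st()
c=snap('scene','s9');cv2.imwrite('pics/s9a.png',cv2.resize(c['pixels'][50:250,200:400],None,fx=3,fy=3,interpolation=cv2.INTER_CUBIC))
W=world(c);near=np.hypot(W[...,0]-.525,W[...,1]-.152)
P=W[(W[...,2]>.055)&(W[...,2]<.1)&(near<.052)]
print('pot wall',circ(P,.045,[.525,.152]))
P=W[(near<.05)&(W[...,2]>.105)&(W[...,2]<.12)];print('rim z',np.percentile(P[:,2],[50,90,97]))
P=W[(near<.04)&(W[...,2]>.152)&(W[...,2]<.178)];print('cup lower',circ(P,.0265,[.522,.151]), len(P))
c=snap('top','t9');W=world(c);near=np.hypot(W[...,0]-.522,W[...,1]-.151)
P=W[(near<.04)&(W[...,2]>.235)&(W[...,2]<.26)];print('cup rim',circ(P,.029,[.522,.151]),np.percentile(P[:,2],[10,50,90]))
to([.5985,-.062,s['ee_pos'][2]],np.pi/2);
to([.5985,-.062,s['ee_pos'][2]],-np.pi/2)
E
```

```text
t 14.625 q [ 0.122  0.119  1.581 -0.     1.443  0.562] p [522.4 150.9 235.2] w 59.4 F [-0.3 -0.7 -2. ] M [-0.07  0.13  0.06]
yaw x -0.44 x [ 0.905 -0.426 -0.001] y [-0.426 -0.905  0.001] z [-0.001 -0.    -1.   ]
pot wall (array([0.52329608, 0.15205947]), np.float64(0.0019566689005173095), 604)
rim z [0.11293121 0.11524948 0.11636863]
cup lower (array([0.52054278, 0.15024705]), np.float64(0.001262088278502031), 164) 164
cup rim (array([0.52143621, 0.14999579]), np.float64(0.002794691456797906), 152) [0.23818169 0.24988352 0.25916282]
t 14.725 q [ 0.122  0.119  1.581 -0.     1.443  0.562] p [522.3 150.9 234.9] w 59.1 F [ 0.2  0.1 -1.7] M [-0.05  0.07 -0.04]
yaw x -0.44 x [ 0.905 -0.426 -0.001] y [-0.426 -0.905  0.001] z [-0.002 -0.    -1.   ]
shift [159.6 160.2  -0.4]
turn [-9.0000e-04  1.9000e-03 -2.0108e+00]
t 14.725 q [ 0.122  0.119  1.581 -0.     1.443  0.562] p [522.3 150.9 234.9] w 59.1 F [ 0.2  0.1 -1.7] M [-0.05  0.07 -0.04]
yaw x -0.44 x [ 0.905 -0.426 -0.001] y [-0.426 -0.905  0.001] z [-0.002 -0.    -1.   ]
shift [159.6 160.2  -0.4]
turn [1.7000e-03 8.0000e-04 1.1308e+00]
```

View pics/s9a.png

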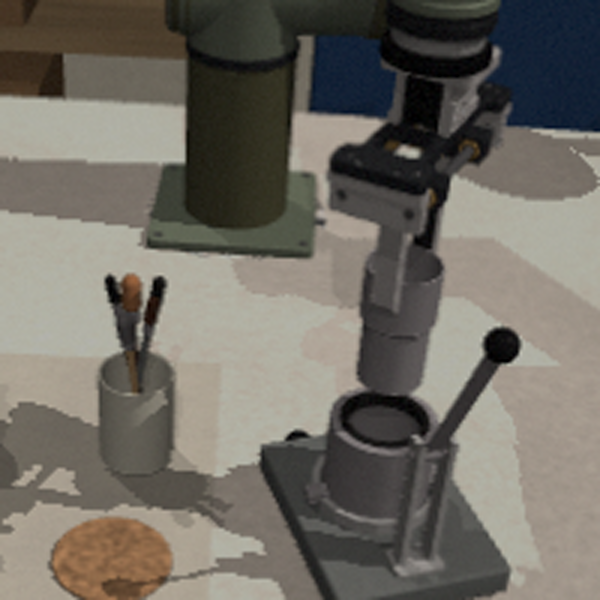

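Emit:
{"name": "jog_arm", "arguments": {"targets": [[50, 10, 10, 0, 0, 0, 0], [50, 20, 20, 0, 0, 0, 0], [50, 22, 22, 0, 0, 0, 0], [50, 22, 22, 0, 0, 0, 0], [50, 22, 22, 0, 0, 0, 0], [50, 22, 22, 0, 0, 0, 0], [50, 20, 20, 0, 0, 0, 0], [50, 14, 14, 0, 0, 0, 0], [50, 7.6, 8.2, 0, 0, 0, 0], [50, 0, 0, 0, 0, 0, 0.1], [50, 0, 0, 0, 0, 0, 0.16], [50, 0, 0, 0, 0, 0, 0.16], [50, 0, 0, 0, 0, 0, 0.16], [50, 0, 0, 0, 0, 0, 0.16], [50, 0, 0, 0, 0, 0, 0.16], [50, 0, 0, 0, 0, 0, 0.13], [50, 0, 0, 0, 0, 0, 0.1], [50, 0, 0, 0, 0, 0, 0]]}}

```text
time_s: 16.98
ee_pos: [0.5989, -0.0615, 0.2358]
eef_rot: [2.225, -2.218, -0.001]
ft_force: [0.5, 0.2, -2.1]
gripper_width: 0.0593
```

```bash
python3 - <<'E'
from h import *
to([.5985,-.062,.095],-np.pi/2)
c=snap('scene','s10');cv2.imwrite('pics/s10a.png',cv2.resize(c['pixels'][60:270,130:330],None,fx=2.8,fy=2.8,interpolation=cv2.INTER_CUBIC))
W=world(c);near=np.hypot(W[...,0]-.5985,W[...,1]+.062)
for lo,hi,rr in((.16,.18,.0265),(.18,.205,.0265),(.215,.24,.03)):
    P=W[(near<.045)&(W[...,2]>lo)&(W[...,2]<hi)];print(lo,circ(P,rr,[.5985,-.062]))
P=W[(near<.045)&(W[...,2]>.12)];print(np.percentile(P[:,2],[.5,2,5]))
E
```

```text
t 16.975 q [-0.246  0.242  1.435  0.     1.464  1.322] p [598.9 -61.5 235.8] w 59.3 F [ 0.5  0.2 -2.1] M [ 0.06  0.16 -0.01]
yaw x -1.568 x [ 0.003 -1.    -0.   ] y [-1.    -0.003  0.   ] z [-0.  0. -1.]
shift [  0.6   0.3 140.8]
turn [0.0003 0.0003 0.0028]
0.16 (array([ 0.59729406, -0.06136016]), np.float64(0.0011167218352988264), 167)
0.18 (array([ 0.59712126, -0.06133221]), np.float64(0.0010246631482966726), 217)
0.215 (array([ 0.59780196, -0.06156835]), np.float64(0.0014138994760111183), 361)
[0.16079337 0.17284263 0.19392744]
```

View pics/s10a.png

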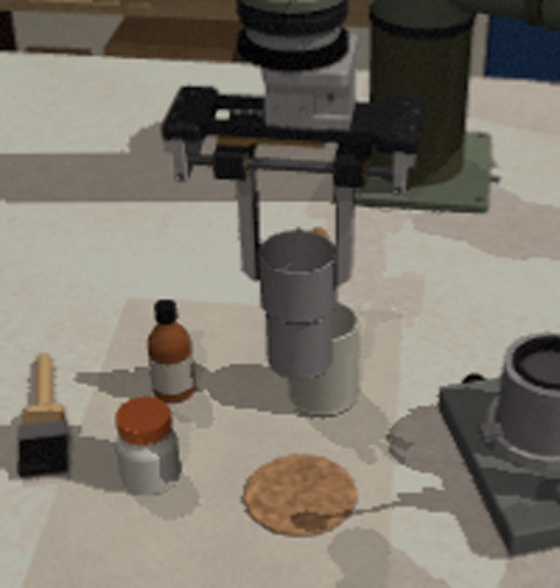

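Emit:
{"name": "jog_arm", "arguments": {"targets": [[50, 0, 0, 10, 0, 0, 0], [50, 0, 0, 20, 0, 0, 0], [50, 0, 0, 22, 0, 0, 0], [50, 0, 0, 22, 0, 0, 0], [50, 0, 0, 22, 0, 0, 0], [50, 0, 0, 18, 0, 0, 0], [50, 0, 0, 14, 0, 0, 0], [50, 0, 0, 9, 0, 0, 0], [50, 0, 0, 5, 0, 0, 0], [50, 0, 0, 2, 0, 0, 0], [50, 0, 0, 0, 0, 0, 0], [50, 0, 0, 0, 0, 0, 0]]}}

```text
time_s: 18.52
ee_pos: [0.5995, -0.062, 0.0925]
eef_rot: [-2.222, 2.22, -0.002]
ft_force: [-0.3, 0.1, -1.9]
gripper_width: 0.0593
```

```bash
python3 - <<'E'
from h import *
st()
c=snap('scene','s11');cv2.imwrite('pics/s11a.png',cv2.resize(c['pixels'][130:270,150:310],None,fx=4,fy=4,interpolation=cv2.INTER_CUBIC))
E
```

```text
t 18.525 q [-0.247  0.375  1.574 -0.     1.192  1.323] p [599.5 -62.   92.5] w 59.3 F [-0.3  0.1 -1.9] M [-0.05  0.17 -0.03]
yaw x -1.57 x [ 0.001 -1.     0.   ] y [-1.    -0.001 -0.001] z [ 0.001 -0.    -1.   ]
```

View pics/s11a.png

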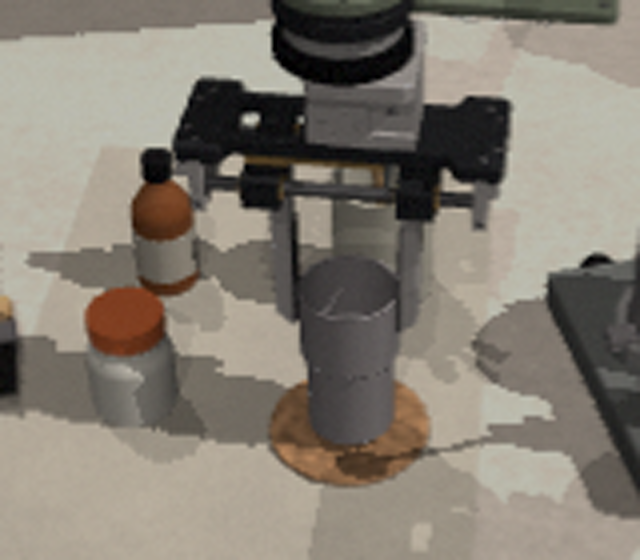

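Emit:
{"name": "jog_arm", "arguments": {"targets": [[50, 0, 0, 1.2, 0, 0, 0], [50, 0, 0, 1.2, 0, 0, 0], [50, 0, 0, 1.2, 0, 0, 0], [50, 0, 0, 1, 0, 0, 0], [50, 0, 0, 0, 0, 0, 0], [50, 0, 0, 0, 0, 0, 0]]}}

```text
time_s: 19.32
ee_pos: [0.5991, -0.0619, 0.0873]
eef_rot: [-2.222, 2.22, -0.0]
ft_force: [0.2, 0.0, -1.9]
gripper_width: 0.0594
```

Emit:
{"name": "jog_arm", "arguments": {"targets": [[50, 0, 0, 0.8, 0, 0, 0], [50, 0, 0, 0.8, 0, 0, 0], [50, 0, 0, 0, 0, 0, 0], [50, 0, 0, 0, 0, 0, 0]]}}

```text
time_s: 19.82
ee_pos: [0.599, -0.0619, 0.0857]
eef_rot: [2.222, -2.221, 0.0]
ft_force: [-0.5, -0.7, -1.7]
gripper_width: 0.0596
```

Emit:
{"name": "jog_arm", "arguments": {"targets": [[50, 0, 0, 0.7, 0, 0, 0], [50, 0, 0, 0.4, 0, 0, 0], [50, 0, 0, 0, 0, 0, 0], [50, 0, 0, 0, 0, 0, 0]]}}

```text
time_s: 20.32
ee_pos: [0.5992, -0.0619, 0.0851]
eef_rot: [-2.222, 2.22, -0.001]
ft_force: [-1.7, 0.3, 3.2]
gripper_width: 0.0594
```

Emit:
{"name": "jog_arm", "arguments": {"targets": [[50, 0, 0, 0, 0, 0, 0], [62, 0, 0, 0, 0, 0, 0], [66, 0, 0, 0, 0, 0, 0], [75, 0, 0, 0, 0, 0, 0], [85, 0, 0, 0, 0, 0, 0], [85, 0, 0, 0, 0, 0, 0]], "newtons": 10}}

```text
time_s: 21.08
ee_pos: [0.5989, -0.0619, 0.0843]
eef_rot: [2.222, -2.22, -0.0]
ft_force: [0.3, -0.0, 0.0]
gripper_width: 0.0799
```

```bash
python3 - <<'E'
from h import *
st()
c=snap('scene','s12');cv2.imwrite('pics/s12a.png',cv2.resize(c['pixels'][130:270,150:310],None,fx=4,fy=4,interpolation=cv2.INTER_CUBIC))
E
```

```text
t 21.075 q [-0.247  0.384  1.58  -0.     1.178  1.323] p [598.9 -61.9  84.3] w 79.9 F [ 0.3 -0.   0. ] M [ 0.02  0.12 -0.04]
yaw x -1.57 x [ 0.001 -1.    -0.   ] y [-1.    -0.001  0.   ] z [-0.  0. -1.]
```

View pics/s12a.png

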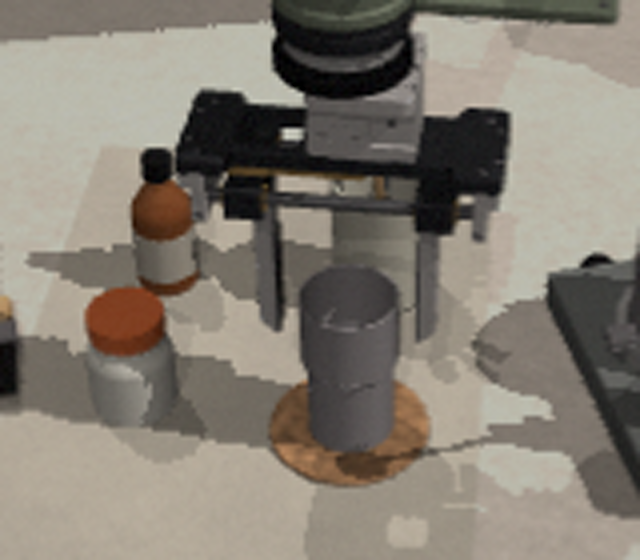

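The cup stands on the mat, released. Retreat straight up.

Emit:
{"name": "jog_arm", "arguments": {"targets": [[85, 0, 0, -8, 0, 0, 0], [85, 0, 0, -18, 0, 0, 0], [85, 0, 0, -25, 0, 0, 0], [85, 0, 0, -30, 0, 0, 0], [85, 0, 0, -30, 0, 0, 0], [85, 0, 0, -30, 0, 0, 0], [85, 0, 0, -25, 0, 0, 0], [85, 0, 0, -15, 0, 0, 0], [85, 0, 0, 0, 0, 0, 0], [85, 0, 0, 0, 0, 0, 0]]}}

```text
time_s: 22.38
ee_pos: [0.5984, -0.0618, 0.2645]
eef_rot: [2.222, -2.22, -0.003]
ft_force: [0.3, -0.5, -0.0]
gripper_width: 0.0801
```

```bash
python3 - <<'E'
from h import *
st()
c=snap('scene','s13');cv2.imwrite('pics/s13a.png',cv2.resize(c['pixels'][90:270,110:390],None,fx=2.8,fy=2.8,interpolation=cv2.INTER_CUBIC))
W=world(c);near=np.hypot(W[...,0]-.5985,W[...,1]+.062)
for lo,hi,rr in((.012,.03,.0265),(.035,.055,.0265),(.07,.1,.03)):
    P=W[(near<.045)&(W[...,2]>lo)&(W[...,2]<hi)];print(lo,circ(P,rr,[.5985,-.062]))
P=W[near<.045];print('top',np.percentile(P[:,2],[98,99.5]))
near=np.hypot(W[...,0]-.525,W[...,1]-.152)
P=W[(near<.05)&(W[...,2]>.105)&(W[...,2]<.12)];print('rim z',np.percentile(P[:,2],[50,90,97]))
px=c['pixels'].astype(int);P=W[(np.hypot(W[...,0]-.5985,W[...,1]+.062)<.07)&(W[...,2]<.02)&(px[...,2]-px[...,0]>50)]
print('mat',cv2.minEnclosingCircle((P[:,:2]*1000).astype(np.float32)))
E
```

```text
t 22.375 q [-0.247  0.226  1.397 -0.     1.521  1.323] p [598.4 -61.8 264.5] w 80.1 F [ 0.3 -0.5 -0. ] M [-0.03  0.12  0.02]
yaw x -1.5701 x [ 0.001 -1.    -0.   ] y [-1.    -0.001  0.002] z [-0.002  0.    -1.   ]
0.012 (array([ 0.59751955, -0.06217279]), np.float64(0.0012789568847157383), 113)
0.035 (array([ 0.5974274 , -0.06208475]), np.float64(0.0010380941845002092), 122)
0.07 (array([ 0.5983999 , -0.06203382]), np.float64(0.0015651604937203796), 428)
top [0.56918844 0.57063168]
rim z [0.11317347 0.11531756 0.11609648]
mat ((598.7310180664062, -66.18106842041016), 51.51755905151367)
```

View pics/s13a.png

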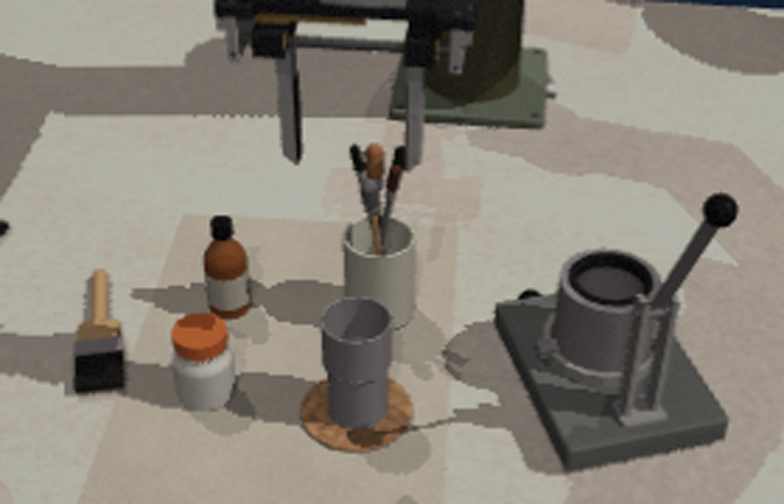

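All is in place: the cup stands upright near the middle of the mat, the pot is seated, the bar is back, and the bottle, jars and brush look unmoved.

```bash
python3 -c "
from plant import r
print(r.hand_in())"
```

```text
the job is handed in; nothing more can be done
None
```

The job is done and handed in at about 22 s of the 72 s allowed. I gripped the bar's knob and swung it up and back to about 2.0 rad, where the last picture shows it staying. I then gripped the cup and turned it about 2.9 rad over the first 17 mm of rise. Finally I lifted it clear and set it on the cork mat.

**Pull on the pot:** the readings I took while turning the cup out peaked at about 7 N upward, below the pot's own weight of about 8.5 N. Afterwards its rim measured 113 mm high and its position was within about 1 mm of before, so it stayed seated in its base.

**Cup on the mat:** touchdown read about 3 N. The cup's fitted centre is (0.598, -0.062) and the mat's is (0.600, -0.062), both in m. The lower and upper fits of the cup agree to about 1 mm, so it stands upright.

**Checks that disagreed or were weak:**
- The final mat fit came out 4 mm off in y and 1.5 mm too large. The cup was standing over the mat, so I relied on the earlier fit. Either way the foot has about 19 mm or more to spare inside the mat's edge.
- The fingers slipped a little on the knob at the end of the swing, so the bar stopped just short of its 2.1 rad stop.
- I judged the jars, bottle and brushes unmoved by eye in the last picture, and did not measure them again.

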